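Slide the specimen plate out over the light base and hold it level

ROBOT

A 6-joint arm with a two-finger parallel gripper is mounted at the origin on the work surface. World frame = base frame: x ahead of the robot, y to its left, z up, the work surface at z = 0. Lengths are in m, angles in rad, forces in N, time in s.
With the tool pointing down it reaches from about 0.3 to 0.875 m from the base axis. Payload 6.4 kg.
Tool frame: the origin (TCP) lies midway between the tips of the shut fingers; the grasp point (between the pads) lies 19 mm behind it; z points along the fingers, y is the direction in which the jaws open and shut (so a half turn about z gives the same grasp; the last joint's range is limited). The gripper opens to 88 mm and grips with 3 to 60 N. Pads are 18 mm wide; open, the fingers measure 123 mm over their backs; the gripper's body (75 mm by 187 mm) begins 45 mm behind the grasp point.
Start: joints at [-1.358, 0.181, 1.607, -0, 1.354, -0.206], TCP at [0.234, -0.525, 0.239] pointing down, gripper open.
Joint ranges: [-2.99, 2.99], [-0.89, 2.07], [0.3, 2.58], [-1.14, 4.28], [0, 2.63], [-3.12, 3.12]. Speed limits (rad/s): [2.57, 2.57, 3.01, 3.14, 3.14, 3.14].

INTERFACE

Orientations are given as a rotation vector (axis times angle).
In Python, from cell import r, vision gives the robot as it stands. The module is installed in compiled form; this text tells all that it offers.
- The arm moves only by the shell command python3 -m pendant 'ROWS' [OPENING] [FORCE]. ROWS is text: rows parted by semicolons, each of 6 numbers parted by spaces: the shift along the tool's x, y, z as a fraction of full scale, then the turn, a rotation vector about the tool's x, y, z as a fraction of full scale. A call has 1 to 8 rows; each row shifts and turns the commanded pose from where the row before left it, along the tool's axes as they then stand; what a row does not reach is not made up. Full scale, the value 1, is 400 mm for a shift and 90 degrees for a turn. A row lasts 1/10 s, in which the tool goes at most 50 mm and 8.59 degrees, less where a joint would pass 70% of its speed; a pose out of reach is approached as far as the arm can. A call with a number of a shift or a turn outside -1 to 1 is refused whole. A call with a gripper value outside its range is refused whole. OPENING is the closure, from -1 (fully open) to 1 (shut), set as the call begins (- or left out, the last holds). The fingers move at their own pace and stop on an object; FORCE is the grip in N (left out, the last holds). Time passes only in rows, so rows that do not move let the fingers close. It gives the time, the measured TCP pose, the force and the opening at its end, in the units of the state.
- r.observe(): the state, without advancing time (a new reading comes with each control period).
- vision.snapshot(name): name is "side" or "top" or "wrist"; returns a dict with "color" (400x640x3 uint8, blue, green, red), "intrinsics" (3x3 intrinsics, pixels), "k1" (the pictures are not rectified: a ray, as slopes to the right and down, at radius r is drawn at 1 + k1 r^2 times it, then the intrinsics apply), "R" (3x3) and "t" (3): a world point X has camera coordinates R X + t; the wrist camera has in their place "mount" (4x4, takes a point from camera to tool coordinates, whose origin is the TCP and whose axes are the flange's). Camera axes: x right, y down, z forward; pixel columns grow to the right and rows downward; lengths in m; the calibration is good to about 2 mm. A picture is of the moment at which its call begins: read the wrist's pose just before it. There is no depth.
- r.sign_off(): hands the job in, once; it reports no verdict.
The state is a dict: "clock": time; "qpos": joint angles; "joint_vel": joint speeds; "joint_torque": joint torques, N m; "eef_pos": TCP position; "ee_rot": TCP orientation; "contact_force": force on the tool from outside, world axes, zero at the start; "wrist_torque": the same for the moment, N m; "opening": opening from 0.0 (shut) to 1.0 (fully open).
Only numpy, scipy, OpenCV 4.12 (cv2) and the standard library are available. Lean on these libraries where they do the work, as an engineer would, in place of code of your own. Each camera call takes 0.05 s, during which the arm holds its last target.

TASK

Take the aluminium specimen plate by the black finger tab at its tail and slide it along its guide rails, out over the light base, until the dark line engraved across it is level with the platform's front edge. Out there it is front-heavy and nothing else may carry it, so keep it flat on the platform without ever letting it tip, and finish while still holding it there by hand, at rest, ready for the clamps to be closed. It carries a delicate specimen: handle it gently, never squeezing or pushing it with more than about 15 N a finger, and leave everything else where it stands.

Things in the scene. Friction and masses are not known exactly. Their poses are not given: they have to be found in the camera images.
- platform: Fixed black platform, 240 x 240 mm, top 110 mm above the bench. Origin on the bench below its centre; +x is outward, to the light base (away from the robot), z up. Two steel rails along x (8 wide, 6 high, inner faces at y = +-48 mm) flank the plate with 3 mm play a side. Two swing clamps with knurled knobs stand turned aside outside the rails (x = 90, y = +-74, 26 mm high): leave them alone.
- platform_edge (a point): The platform's front edge, beyond which the plate overhangs: midpoint of the edge, at the height of the platform's top (110 mm). Axes as those of the platform: x outward, z up. The rails end flush with this edge.
- plate: Loose aluminium plate, 300 (x) x 90 (y) x 8 mm, about 0.65 kg, flat on the platform. Origin: centre of its underside; x outward, z up. A ringed dish (62 mm wide, 9 mm high) is fixed at x = +110. Balance point at x = +13: beyond the platform's edge it tips unless its tail is held down (2 to 5 N at the tab when the line is at the edge). Starts stable, line 67 to 125 mm inside the edge.
- plate_line (a point): Middle of the dark straight line, 2 mm wide, engraved right across the plate's top: 35 mm from the plate's centre towards the tail, 185 mm from its outer end, on the top face (8 mm above its underside). Axes as those of the plate.
- plate_tab (a point): Centre of the top of the black upright finger tab fixed on the plate 20 mm from its tail end (95 mm from the line): a rigid block 40 mm long along the plate's x, 14 mm thick across (y), standing 38 mm above the plate's top face. Free space all round it; fingers can take it across its 14 mm from above. Axes as those of the plate.
- light_base: Fixed low grey light box, 260 (x) x 220 (y) mm, flat top 70 mm high with a glowing round window in the middle, 12 to 18 mm beyond the platform's edge. Origin on the bench below the middle of its side next to the platform; its centre lies 130 mm along its x.
- spare_dish: Loose small glass dish with lid, 39 mm across, 11 mm high, on the platform beside one rail. Origin under its centre. Not to be moved.
- petri_dish: Loose clear petri dish, 58 mm across, 15 mm high, on the light base. Origin under its centre. Not to be moved.
- oil_bottle: Small amber dropper bottle, 28 mm across, 70 mm high, standing loose on the bench. Origin under its centre. Not to be moved.
- objective_can: Clear canister with black cap, 40 mm across, 64 mm high, standing loose on the bench. Origin under its centre. Not to be moved.
- blower: Black rubber dust blower, 54 mm across, 85 mm high, nozzle up, standing loose on the bench. Origin under its centre. Not to be moved.
- slide_box: Loose grey and white box for slides, 100 x 83 x 34 mm, on the bench. Origin under its centre. Not to be moved.
- forceps: Loose steel forceps, about 125 mm long, 8 mm high, lying on the bench. Origin under the middle. Not to be moved.

How it is judged:
On the way, in this order (a step that is already met when the one before it is completed fails the run):
1. the plate is held by the fingers while it still lies safely inside its balance point (contact force between the fingers and plate above 1 N and x of plate_line in the frame of platform_edge below -0.05 m and angle between plate's own z axis and vertical below 0.03 rad and z of plate in the frame of platform_edge between -0.005 and 0.005 m), for 0.2 s.
2. still held and flat, the plate has been slid out until its line is at the platform's front edge (contact force between the fingers and plate above 1 N and x of plate_line in the frame of platform_edge between -0.005 and 0.005 m and angle between plate's own z axis and vertical below 0.03 rad and z of plate in the frame of platform_edge between -0.005 and 0.005 m), for 0.2 s.
At the end, for the whole second after the job is handed in: The plate's line is within 5 mm of the platform's front edge, the plate flat on the platform (within 0.03 rad and 5 mm) and at rest, held by the fingers (over 1 N), not touching the light base, and every bystander within 15 mm of its start (all of step 2 and contact force between plate and platform above 0.5 N and contact force between plate and light_base below 0.1 N and linear speed of plate below 0.01 m/s and angular speed of plate below 0.05 rad/s and distance of each of spare_dish, petri_dish, oil_bottle, objective_can, blower, slide_box, forceps from where it was at the start of the episode below 0.015 m); the arm keeps its last pose, push and grip.
It fails at once if the fingers load the plate with more than 36 N, both together (a pinch of 18 N a finger) (contact force between the fingers and plate above 36 N).
It fails at once if the plate tips by more than 0.08 rad (angle between plate's own z axis and vertical above 0.08 rad).
It fails at once if a loose bystander is moved more than 15 mm (distance of any of spare_dish, petri_dish, oil_bottle, objective_can, blower, slide_box, forceps from where it was at the start of the episode above 0.015 m).
It also fails if it takes over 38 s, if anything falls off the work surface, if the arm or the gripper's body presses on something with over 40 N, if the wrist force passes 120 N, or if a joint passes its speed limit or range.

## Working session

There is one attempt and no reset: what is moved stays moved. The work goes in short steps, Python scripts to look and compute and a shell command to move; the robot and the scene stay as the last step left them, time stands still between calls to the robot, and variables do not carry over. Pictures are saved under pics/ and viewed, and the job is handed in when it is done.

```bash
mkdir -p pics; python3 - <<'E'
from cell import r, vision
import cv2, numpy as np
s=r.observe(); print({k:np.round(v,3).tolist() for k,v in s.items()})
for n in ["side","top","wrist"]:
    d=vision.snapshot(n); cv2.imwrite(f"pics/{n}0.png",d["color"])
    print(n,{k:np.round(v,4).tolist() for k,v in d.items() if k!="color"})
E
```

```text
{'clock': 0.0, 'qpos': [-1.358, 0.182, 1.608, 0.0, 1.354, -0.206], 'joint_vel': [0.001, -0.001, -0.001, 0.002, 0.001, -0.001], 'joint_torque': [-0.001, -43.387, -34.185, 0.07, 0.039, -0.0], 'eef_pos': [0.234, -0.525, 0.238], 'ee_rot': [-3.071, -0.653, 0.0], 'contact_force': [-0.321, 0.56, -1.207], 'wrist_torque': [0.058, 0.026, -0.085], 'opening': 0.997}
side {'intrinsics': [[373.0068, 0.0, 319.149], [0.0, 373.0068, 188.2998], [0.0, 0.0, 1.0]], 'k1': 0.028, 'R': [[0.9671, -0.2538, -0.0181], [-0.1741, -0.6078, -0.7748], [0.1856, 0.7525, -0.6319]], 't': [-0.5839, 0.2181, 0.9218]}
top {'intrinsics': [[407.8371, 0.0, 317.8535], [0.0, 407.8371, 201.0953], [0.0, 0.0, 1.0]], 'k1': 0.0235, 'R': [[-0.0166, -0.9998, 0.0123], [-0.9973, 0.0157, -0.0724], [0.0722, -0.0135, -0.9973]], 't': [0.0005, 0.6092, 1.1076]}
wrist {'intrinsics': [[354.4835, 0.0, 318.4912], [0.0, 354.4835, 199.9552], [0.0, 0.0, 1.0]], 'k1': -0.0633, 'mount': [[0.0004, -0.9485, -0.3166, 0.0818], [1.0, 0.0004, -0.0, -0.0012], [0.0001, -0.3166, 0.9485, -0.1466], [0.0, 0.0, 0.0, 1.0]]}
```

View pics/side0.png

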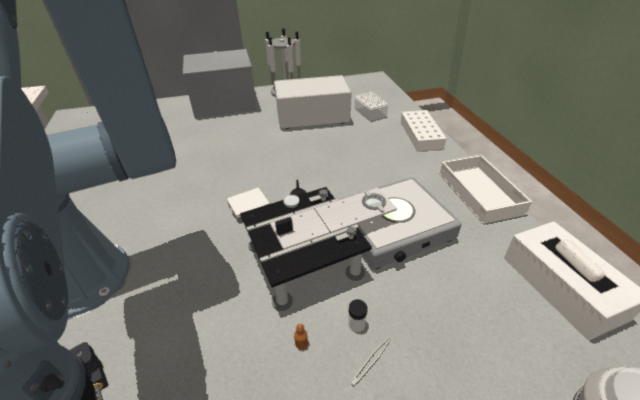

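View pics/top0.png

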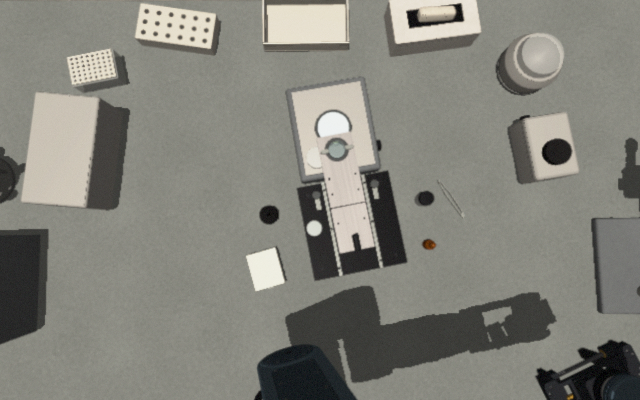

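View pics/wrist0.png

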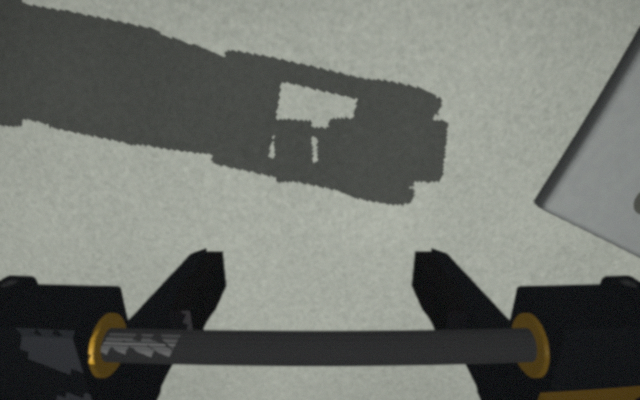

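```bash
python3 - <<'E'
import cv2
t=cv2.imread("pics/top0.png")
cv2.imwrite("pics/top0c.png",cv2.resize(t[60:260,270:470],None,fx=3,fy=3,interpolation=cv2.INTER_CUBIC))
E
```

```text
(no output)
```

View pics/top0c.png

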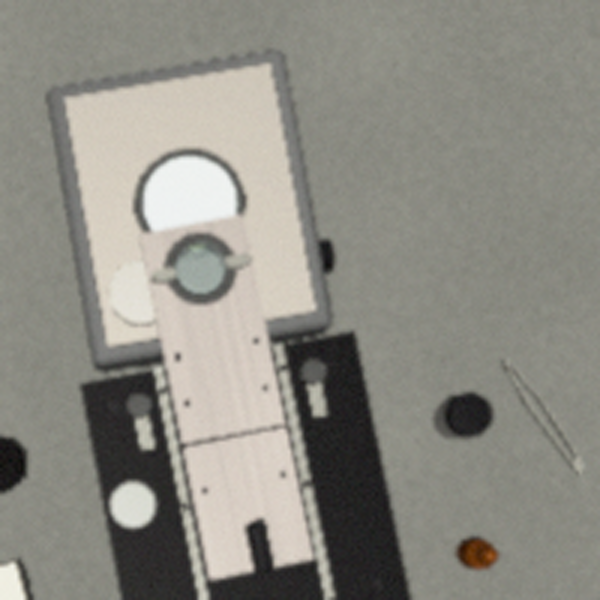

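The top view shows the platform with front corners at about (297,188) and (388,171), the plate line from (331,208) to (366,202), and the tab near (357,243). I'll convert these to positions.

```bash
cat > h.py <<'E'
import numpy as np, cv2
from scipy.spatial.transform import Rotation as Ro
def ray(d,uv,s=None):
    K=d["intrinsics"]; k=float(d["k1"])
    p=np.array([(uv[0]-K[0,2])/K[0,0],(uv[1]-K[1,2])/K[1,1]]); q=p.copy()
    for _ in range(20): q=p/(1+k*(q@q))
    c=np.array([q[0],q[1],1.])
    if "R" in d and d["R"] is not None:
        R=np.array(d["R"]);t=np.array(d["t"]); return -R.T@t, R.T@c
    M=np.array(d["mount"]);T=Ro.from_rotvec(s["ee_rot"]).as_matrix()
    return T@M[:3,3]+s["eef_pos"], T@M[:3,:3]@c
def at(d,uv,z,s=None):
    o,v=ray(d,uv,s); return o+v*(z-o[2])/v[2]
def proj(d,X,s=None):
    K=d["intrinsics"]; k=float(d["k1"])
    if "R" in d: c=np.array(d["R"])@X+d["t"]
    else:
        M=np.array(d["mount"]);T=Ro.from_rotvec(s["ee_rot"]).as_matrix()
        c=M[:3,:3].T@(T.T@(np.array(X)-s["eef_pos"])-M[:3,3])
    q=c[:2]/c[2]; q=q*(1+k*(q@q)); return K[:2,:2]@q+K[:2,2]
E
python3 - <<'E'
from h import *
from cell import r,vision
d=vision.snapshot("top")
f=lambda c:(c[0]/3+270-1/3,c[1]/3+60-1/3)
for n,uv,z in [("pFL",f((82,383)),.11),("pFR",f((354,333)),.11),("pTL",(315,279),.11),("pTR",(407,264),.11),
 ("lineL",f((182,444)),.118),("lineR",f((288,427)),.118),("oL",f((141,233)),.118),("oR",f((243,216)),.118),("tL",f((210,580)),.118),("tR",f((315,560)),.118),
 ("tabF",f((257,521)),.156),("tabtop c",f((258,540)),.156)]:
    print(n,np.round(at(d,uv,z),4))
E
```

```text
pFL [0.6389 0.0446 0.11  ]
pFR [ 0.6784 -0.189   0.11  ]
pTL [0.4063 0.0023 0.11  ]
pTR [ 0.4398 -0.2309  0.11  ]
lineL [ 0.585  -0.0394  0.118 ]
lineR [ 0.598  -0.1293  0.118 ]
oL [ 0.766  -0.0077  0.118 ]
oR [ 0.7795 -0.0952  0.118 ]
tL [ 0.4706 -0.0607  0.118 ]
tR [ 0.4858 -0.1491  0.118 ]
tabF [ 0.5195 -0.0973  0.156 ]
tabtop c [ 0.5042 -0.0977  0.156 ]
```

```bash
python3 -m pendant '0 0 0 0 0 0.078; 0.06 -0.068 0 0 0 0.078; 0.083 -0.093 0 0 0 0; 0.083 -0.093 0 0 0 0; 0.083 -0.093 0 0 0 0; 0.083 -0.093 0 0 0 0; 0.083 -0.093 0 0 0 0; 0.083 -0.093 0 0 0 0' 0.2 12; python3 -m pendant '0.083 -0.093 0 0 0 0; 0.083 -0.093 0 0 0 0; 0.083 -0.093 0 0 0 0; 0.04 -0.05 0 0 0 0; 0 0 0 0 0 0; 0 0 0 0 0 0'
python3 - <<'E'
from cell import r, vision
from h import *
s=r.observe(); print(s["clock"],s["eef_pos"],Ro.from_rotvec(s["ee_rot"]).as_matrix().round(3),s["contact_force"])
d=vision.snapshot("wrist"); cv2.imwrite("pics/w1.png",d["color"])
E
```

```text
clock: 1.0
eef_pos: [0.4071, -0.2362, 0.2388]
ee_rot: [3.129, 0.272, 0.001]
contact_force: [0.0, -0.2, -0.1]
opening: 0.402
clock: 1.6
eef_pos: [0.4974, -0.0882, 0.2385]
ee_rot: [3.129, 0.275, -0.001]
contact_force: [0.0, -1.1, 0.4]
opening: 0.399
1.6 [ 0.49738733 -0.08820511  0.23847066] [[ 0.985  0.175 -0.001]
 [ 0.175 -0.985 -0.   ]
 [-0.001  0.    -1.   ]] [ 0.00169747 -1.05775977  0.350756  ]
```

View pics/w1.png

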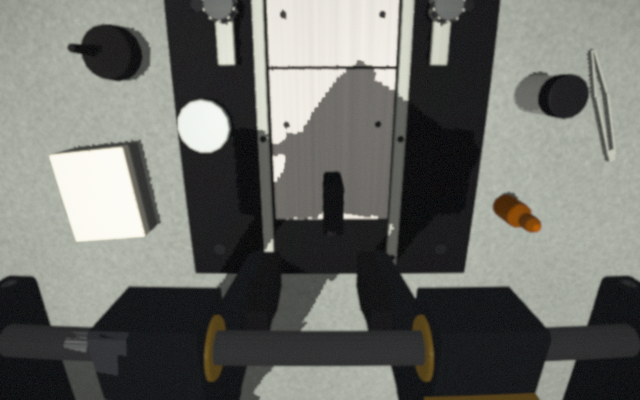

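The wrist view shows the plate well aligned with the tool: line at row ~68 from x=270 to 395, tab top about x 323–342 and rows 172–234, and the rails upright.

```bash
python3 - <<'E'
import cv2
t=cv2.imread("pics/w1.png")
cv2.imwrite("pics/w1c.png",cv2.resize(t[40:250,230:430],None,fx=2.8,fy=2.8,interpolation=cv2.INTER_CUBIC))
E
```

```text
(no output)
```

View pics/w1c.png

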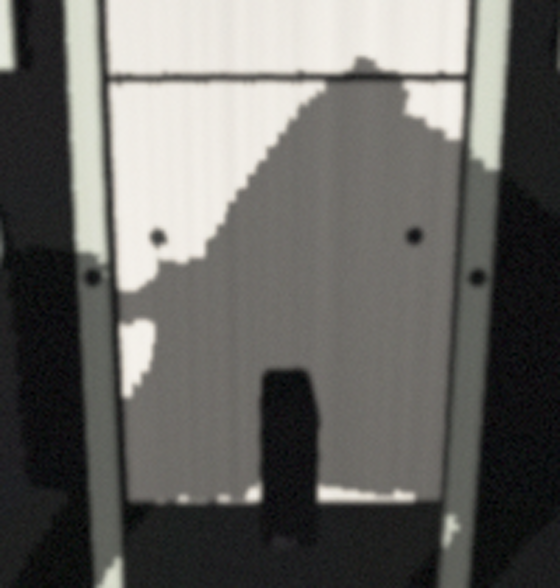

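```bash
python3 - <<'E'
from cell import r, vision
from h import *
s=r.observe()
d=vision.snapshot("wrist")
T=Ro.from_rotvec(s["ee_rot"]).as_matrix()
for n,uv,z in [("lineL",(271,68),.118),("lineR",(394,68),.118),("tailL",(275,218),.118),("tailR",(388,218),.118),("tabfrontL",(324,172),.156),("tabfrontR",(342,172),.156),("tabRearL",(323,205),.156),("tabRearR",(343,205),.156)]:
    X=at(d,uv,z,s); print(n,X.round(4),(T.T@(X-s["eef_pos"])).round(4))
E
```

```text
lineL [ 0.5812 -0.0388  0.118 ] [ 0.0916 -0.0348  0.1204]
lineR [ 0.5966 -0.1252  0.118 ] [0.0918 0.0529 0.1204]
tailL [ 0.4682 -0.0573  0.118 ] [-0.023  -0.0361  0.1205]
tailR [ 0.484  -0.1475  0.118 ] [-0.023   0.0554  0.1205]
tabfrontL [ 0.5219 -0.0873  0.156 ] [0.0247 0.0027 0.0825]
tabfrontR [ 0.5239 -0.0991  0.156 ] [0.0247 0.0147 0.0825]
tabRearL [ 0.4989 -0.0908  0.156 ] [0.0014 0.0021 0.0825]
tabRearR [ 0.5013 -0.1043  0.156 ] [0.0014 0.0158 0.0825]
```

```bash
python3 -m pendant '-0.0075 0.0225 0 0 0 0; 0 0 0.08 0 0 0; 0 0 0.08 0 0 0; 0 0 0.06 0 0 0; 0 0 0.04 0 0 0; 0 0 0.02 0 0 0; 0 0 0 0 0 0; 0 0 0 0 0 0' 0.2 10
python3 - <<'E'
from cell import r, vision
from h import *
s=r.observe(); print(s["clock"],s["eef_pos"],s["contact_force"])
d=vision.snapshot("wrist"); cv2.imwrite("pics/w2.png",d["color"])
T=Ro.from_rotvec(s["ee_rot"]).as_matrix()
for p in [(0,0,-.03),(0.02,0.007,-.03),(.02,-.007,-.03)]: print(proj(d,T@np.array(p)+s["eef_pos"],s))
E
```

```text
clock: 2.5
eef_pos: [0.4966, -0.0987, 0.1275]
ee_rot: [3.129, 0.271, 0.002]
contact_force: [-0.1, -0.5, 0.1]
opening: 0.4
2.5 [ 0.49656467 -0.09872378  0.12751171] [-0.06970972 -0.48927663  0.07256689]
[320.87396979 304.43206196]
[340.05262637 258.33657802]
[301.98204088 258.32766061]
```

View pics/w2.png

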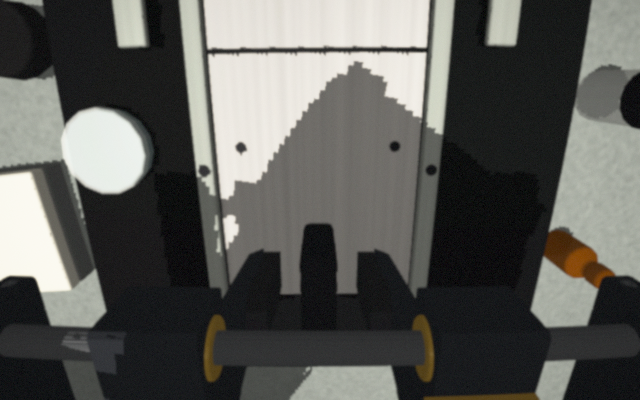

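The tab sits at column ~319, midway between the fingertips (279 and 358), so the alignment is good. I'll close gently.

```bash
python3 -m pendant '0 0 0 0 0 0; 0 0 0 0 0 0; 0 0 0 0 0 0' 0.58 10; python3 -m pendant '0 0 0 0 0 0; 0 0 0 0 0 0; 0 0 0 0 0 0;0 0 0 0 0 0; 0 0 0 0 0 0' 1 10
python3 - <<'E'
from cell import r, vision
from h import *
s=r.observe(); print(s["clock"],s["eef_pos"],s["contact_force"],s["wrist_torque"],s["opening"]*88)
d=vision.snapshot("wrist"); cv2.imwrite("pics/w3.png",d["color"])
E
```

```text
clock: 2.85
eef_pos: [0.4965, -0.0978, 0.1272]
ee_rot: [3.129, 0.273, 0.001]
contact_force: [0.6, -1.6, -0.6]
opening: 0.209
clock: 3.35
eef_pos: [0.4964, -0.0978, 0.127]
ee_rot: [3.13, 0.273, 0.001]
contact_force: [-1.4, 1.5, 4.3]
opening: 0.16
3.35 [ 0.49637726 -0.09780612  0.1270049 ] [-1.41521247  1.542691    4.34724536] [0.11799629 0.1626948  0.01400554] 14.06422057320378
```

View pics/w3.png

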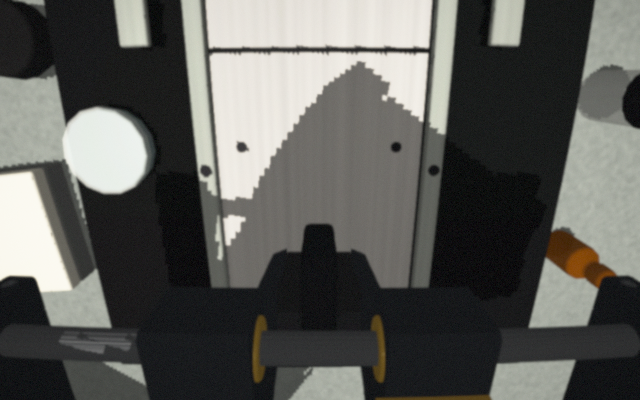

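The 14.06 mm opening confirms the grip on the tab, and the plate is undisturbed. Next I'll check the rail direction against the tool x axis and how far to slide.

```bash
python3 - <<'E'
from cell import r, vision
from h import *
s=r.observe()
T=Ro.from_rotvec(s["ee_rot"]).as_matrix()
d=vision.snapshot("wrist")
# w1 pose
s1={"eef_pos":np.array([.49739,-.08821,.23847]),"ee_rot":np.array([3.129,.275,-.001])}
T1=Ro.from_rotvec(s1["ee_rot"]).as_matrix()
for a,b in [((267.1,40),(275.4,250)),((397.9,40),(387.1,250))]:
    A,B=at(d,a,.116,s1),at(d,b,.116,s1); v=A-B; print("rail yaw",np.degrees(np.arctan2(v[1],v[0])),"tool",np.degrees(np.arctan2(T[1,0],T[0,0])),(T.T@v)[:2])
L=[at(d,p,.118,s) for p in [(211,50),(429,48.5)]]; m=(L[0]+L[1])/2
print(m,T.T@(m-s["eef_pos"]))
t=vision.snapshot("top"); cv2.imwrite("pics/t3.png",cv2.resize(t["color"][150:290,280:420],None,fx=4.2,fy=4.2,interpolation=cv2.INTER_CUBIC))
E
```

```text
rail yaw 10.035224062050377 tool 9.959473518278598 [ 0.16321097 -0.00021579]
rail yaw 10.70667678692348 tool 9.959473518278598 [ 0.16349987 -0.00213235]
[ 0.58990548 -0.08098805  0.118     ] [ 0.09504142 -0.00035809  0.00902559]
```

View pics/t3.png

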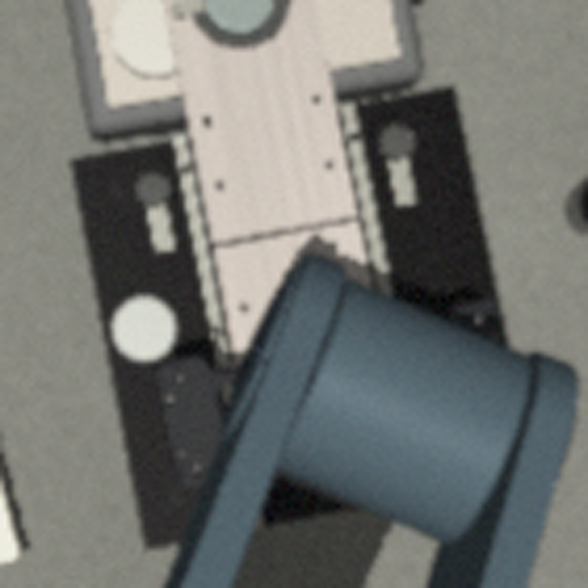

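```bash
python3 -m pendant '0.005 0 0 0 0 0; 0.01 0 0 0 0 0; 0.015 0 0 0 0 0; 0.015 0 0 0 0 0; 0.01 0 0 0 0 0; 0.005 0 0 0 0 0; 0 0 0 0 0 0; 0 0 0 0 0 0' - 12
python3 - <<'E'
from cell import r, vision
from h import *
s=r.observe(); print(s["clock"],s["eef_pos"],s["contact_force"],s["wrist_torque"],s["opening"]*88)
d=vision.snapshot("wrist"); cv2.imwrite("pics/w4.png",d["color"])
E
```

```text
clock: 4.3
eef_pos: [0.5196, -0.094, 0.127]
ee_rot: [3.129, 0.273, -0.001]
contact_force: [-2.9, -0.8, 6.1]
opening: 0.156
4.3 [ 0.5196314  -0.09398276  0.12700837] [-2.86067304 -0.76868076  6.12021625] [-0.04031779  0.50470473  0.00060471] 13.708752129242091
```

View pics/w4.png

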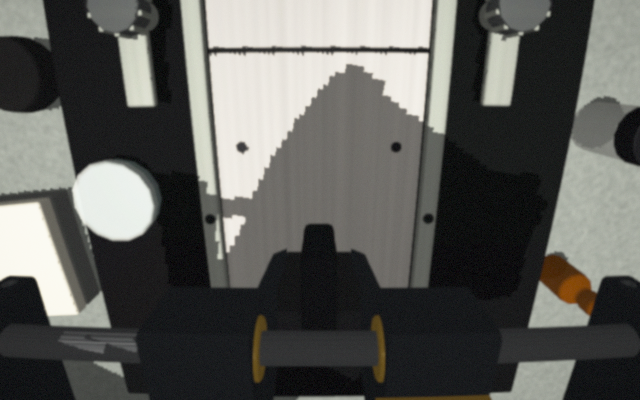

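No slip: the line stays at row 49. Continuing.

```bash
python3 -m pendant '0.005 0 0 0 0 0; 0.01 0 0 0 0 0; 0.015 0 0 0 0 0; 0.015 0 0 0 0 0; 0.015 0 0 0 0 0; 0.01 0 0 0 0 0; 0.005 0 0 0 0 0; 0 0 0 0 0 0'
python3 - <<'E'
from cell import r, vision
from h import *
s=r.observe(); print(s["clock"],s["eef_pos"],s["contact_force"],s["wrist_torque"],s["opening"]*88)
d=vision.snapshot("wrist"); cv2.imwrite("pics/w5.png",d["color"])
t=vision.snapshot("top"); cv2.imwrite("pics/t5.png",cv2.resize(t["color"][140:260,280:420],None,fx=5,fy=5,interpolation=cv2.INTER_CUBIC))
E
```

```text
clock: 5.15
eef_pos: [0.5492, -0.0888, 0.127]
ee_rot: [3.129, 0.273, -0.002]
contact_force: [-3.2, 0.1, 7.4]
opening: 0.158
5.15 [ 0.54917829 -0.08878162  0.1270109 ] [-3.2467301   0.14151463  7.38941604] [-0.11359606  0.54632417 -0.02219236] 13.915032979429698
```

View pics/w5.png

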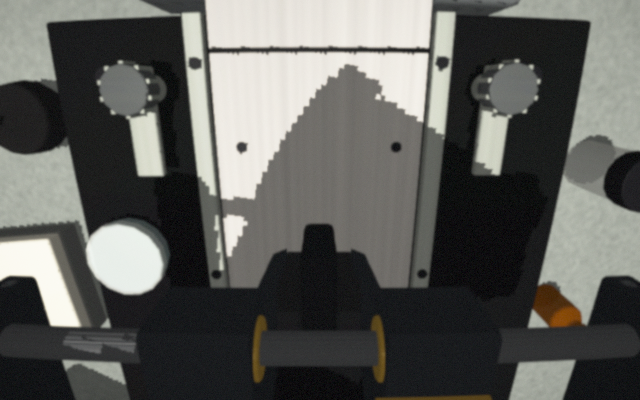

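View pics/t5.png

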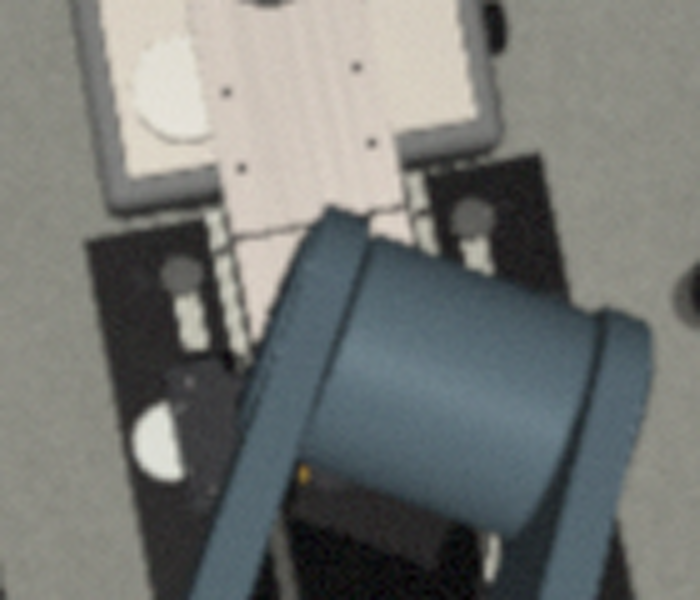

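The platform's front edge is now in the wrist view: corners near (48,23) and (590,21), rail ends near row 12, line at row 49. I'll enlarge it.

```bash
python3 - <<'E'
import cv2,numpy as np
t=cv2.imread("pics/w5.png")
f=lambda a:cv2.resize(a,None,fx=4,fy=4,interpolation=cv2.INTER_CUBIC)
cv2.imwrite("pics/w5c.png",np.vstack([f(t[0:60,35:235]),f(t[0:60,410:610])]))
E
```

```text
(no output)
```

View pics/w5c.png

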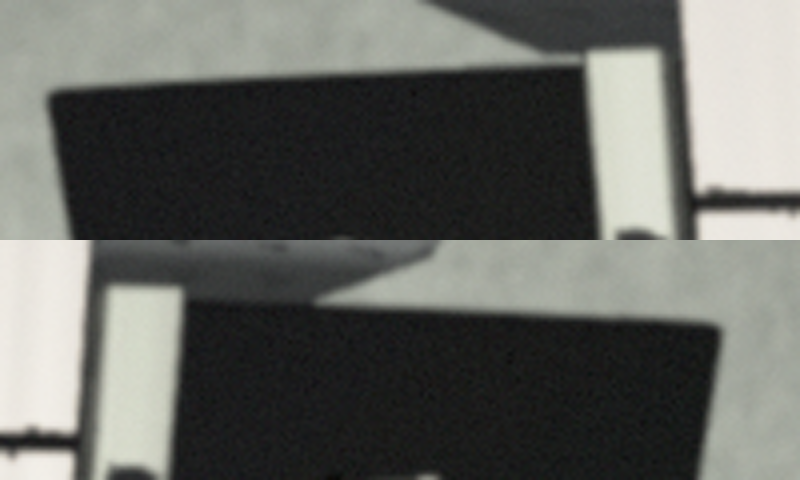

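```bash
python3 - <<'E'
from cell import r, vision
from h import *
s=r.observe(); d=vision.snapshot("wrist")
T=Ro.from_rotvec(s["ee_rot"]).as_matrix()
for n,uv,z in [("lineL",(210,50),.118),("lineR",(428.7,50),.118),("eL",(180,16),.11),("eLc",(48,23.3),.11),("eR",(456,15),.11),("eRc",(590,21.5),.11),("railL",(191.2,12),.116),("railR",(446,11.5),.116)]:
    X=at(d,uv,z,s); print(n,(T.T@(X-s["eef_pos"])).round(4))
E
```

```text
lineL [ 0.0947 -0.0456  0.0089]
lineR [0.0948 0.0444 0.009 ]
eL [ 0.1093 -0.0598  0.0169]
eLc [ 0.1087 -0.1198  0.0169]
eR [0.1098 0.0574 0.017 ]
eRc [0.1096 0.1183 0.017 ]
railL [ 0.1097 -0.0528  0.0109]
railR [0.1099 0.051  0.011 ]
```

The gap is 14.7 mm. The top-view estimate of 14.5 mm agrees, and the measured widths of 90 and 238 mm are as expected.

```bash
python3 -m pendant '0.006 0 0 0 0 0; 0.01 0 0 0 0 0; 0.01 0 0 0 0 0; 0.006 0 0 0 0 0; 0.004 0 0 0 0 0; 0 0 0 0 0 0; 0 0 0 0 0 0; 0 0 0 0 0 0'
python3 - <<'E'
from cell import r, vision
from h import *
s=r.observe(); print(s["clock"],s["eef_pos"],s["contact_force"],s["wrist_torque"],s["opening"]*88)
d=vision.snapshot("wrist"); cv2.imwrite("pics/w6.png",d["color"]); t=d["color"]
f=lambda a:cv2.resize(a,None,fx=4,fy=4,interpolation=cv2.INTER_CUBIC)
cv2.imwrite("pics/w6c.png",np.vstack([f(t[20:80,35:235]),f(t[20:80,410:610])]))
d=vision.snapshot("side"); cv2.imwrite("pics/s6.png",f(d["color"][160:300,230:430]))
E
```

```text
clock: 6.1
eef_pos: [0.5632, -0.0863, 0.127]
ee_rot: [3.129, 0.273, -0.001]
contact_force: [-4.1, -0.4, 6.3]
opening: 0.154
6.1 [ 0.56319584 -0.08633489  0.12703303] [-4.1479943  -0.38947062  6.25792648] [-0.09811268  0.65449081  0.03061699] 13.571250616656528
```

View pics/w6c.png

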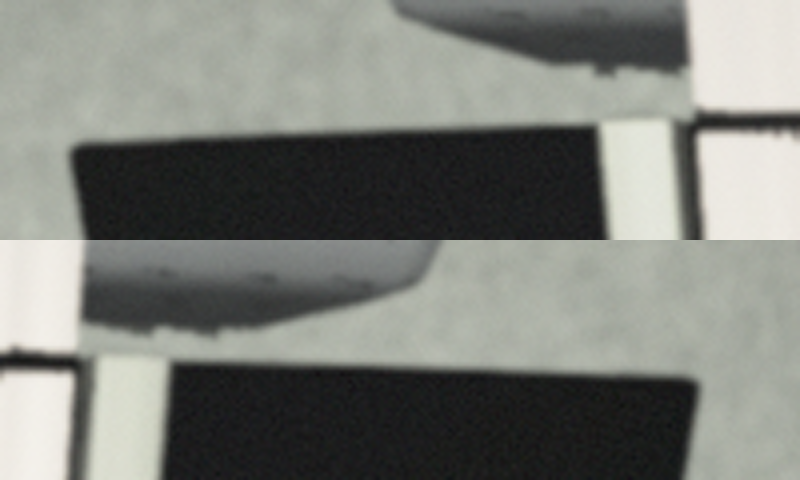

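View pics/w6.png

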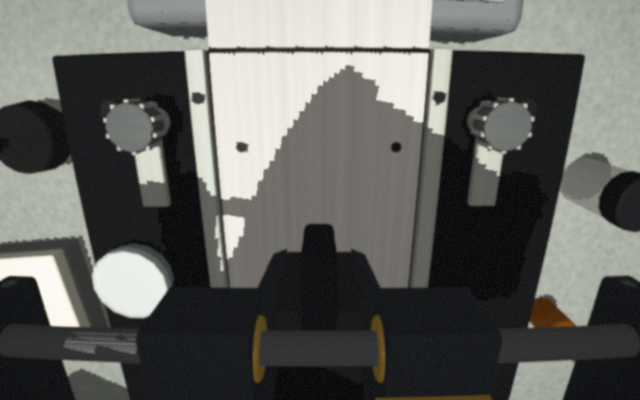

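View pics/s6.png

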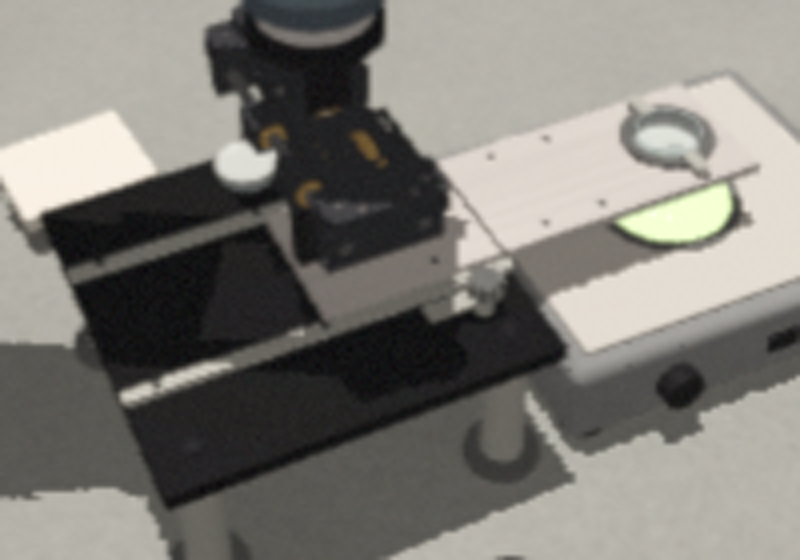

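```bash
python3 - <<'E'
from cell import r, vision
from h import *
s=r.observe(); d=vision.snapshot("wrist")
T=Ro.from_rotvec(s["ee_rot"]).as_matrix()
for n,uv,z in [("lineL",(210,50),.118),("lineR",(428.7,50),.118),("eL",(184,51.5),.11),("eLc",(54,56.5),.11),("eR",(453,50.5),.11),("eRc",(584,55),.11),("railL",(195,50),.116),("railR",(443.7,49),.116)]:
    X=at(d,uv,z,s); print(n,(T.T@(X-s["eef_pos"])).round(4))
print(s["contact_force"],np.abs(s["joint_vel"]).max())
E
```

```text
lineL [ 0.0947 -0.0456  0.0089]
lineR [0.0948 0.0444 0.009 ]
eL [ 0.095  -0.0594  0.0169]
eLc [ 0.0947 -0.1196  0.0169]
eR [0.0954 0.0575 0.017 ]
eRc [0.0955 0.118  0.017 ]
railL [ 0.095  -0.0526  0.0109]
railR [0.0954 0.0513 0.011 ]
[-2.80204487 -1.38593484  7.24506579] 0.0026437948039273944
```

The line is within about 0.4 mm of the edge, and 67.7 mm of tool travel matches the 68 mm gap first measured. I'll hold for a moment, then hand in.

```bash
python3 -m pendant '0 0 0 0 0 0; 0 0 0 0 0 0; 0 0 0 0 0 0; 0 0 0 0 0 0'; python3 -c "
from cell import r
print(r.sign_off())"
```

```text
clock: 6.65
eef_pos: [0.5632, -0.0863, 0.127]
ee_rot: [3.129, 0.273, -0.002]
contact_force: [-3.0, -0.6, 6.5]
opening: 0.157
the job is handed in; nothing more can be done
None
```

The plate is out over the light base with its line at the platform's front edge, still held by the tab. I handed the job in at 6.65 s; no verdict is reported.

- **What I did:** I took the tab across its 14 mm, at 10 N to close and 12 N while sliding. I then slid the plate about 68 mm along the rails in three steps, with a slight downward push of about 6–7 N.
- **Line position:** The last wrist picture puts the line within about 0.5 mm of the edge. The 67.7 mm of tool travel agrees with the 68 mm gap first measured from the top camera.
- **Grip:** The line stayed at the same place in the wrist pictures throughout, so there was no slip. The opening read about 13.6–14 mm against the 14 mm tab.
- **Flatness and rest:** The tool's height and tilt stayed steady and the arm was at rest at the end. The side picture shows the plate flat and clear of the light base.
- **Bystanders:** None looked disturbed in the pictures, though I did not measure their positions again.
- **Disagreement:** The top and wrist cameras placed the line about 3 mm apart in absolute terms, so I positioned it by line and edge seen in the same wrist picture. No check failed.

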